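# Lock the loupe arm over a crystal

## Robot

A 7-joint arm with a two-finger parallel gripper is mounted at the origin on the work surface. World frame = base frame: x ahead of the robot, y to its left, z up, the work surface at z = 0. Lengths are in m, angles in rad, forces in N, time in s.
With the tool pointing down it reaches from about 0.4 to 0.85 m from the base axis. Payload 6.9 kg.
Tool frame: the origin (TCP) lies at the very end of the fingers, on their centre line; the grasp point (between the pads) lies 19 mm behind it (bot.pinch_z is the distance from the TCP to the grasp point, in m); z points along the fingers, y is the direction in which the jaws open and shut (so a half turn about z gives the same grasp; the last joint's range is limited). The gripper opens to 85 mm and grips with 20 to 120 N. Pads are 22 mm wide; open, the fingers measure 114 mm over their backs; the gripper's body (76 mm by 85 mm) begins 54 mm behind the grasp point. The pads swing forward as they close: fully open they stand 13 mm farther back than shut.
Start: joints at [1.341, 0.507, -0.238, 1.5, 0.126, 1.149, -0.155], TCP at [0.205, -0.59, 0.231] pointing down, gripper open.
Joint ranges: [-3.08, 3.08], [-0.24, 2.05], [-1.43, 1.35], [0, 2.5], [-1.52, 4.66], [0.17, 1.96], [-2.89, 2.89]. Speed limits (rad/s): [2.39, 2.39, 3.14, 3.14, 3.14, 3.14, 3.14].

## Interface

Orientations are given as a rotation vector (axis times angle).
In Python, from cell import bot gives the robot as it stands. The module is installed in compiled form; this text tells all that it offers.
- The arm moves only by the tool send_rows, never from a script. Its argument "targets" is a list of rows, each a list of 2 entries, a list of its own where there are three numbers: the shift along the world's x, y, z in cm, then the turn, a rotation vector about the world's x, y, z in rad. In form: [[[dx, dy, dz], [rx, ry, rz]], ...]. A call has 1 to 12 rows; each row shifts and turns the commanded pose from where the row before left it; what a row does not reach is not made up. A row lasts 1/8 s, in which the tool goes at most 62.5 mm and 10.7 degrees, less where a joint would pass 70% of its speed; a pose out of reach is approached as far as the arm can. A call with a gripper value outside its range is refused whole. "fingers" is the finger opening in cm, from 0 to 8.54, set as the call begins (left out, the last holds). The fingers move at their own pace and stop on an object; "squeeze" is the grip in N (left out, the last holds). Time passes only in rows, so rows that do not move let the fingers close. It gives the time, the measured TCP pose, the force and the opening at its end, in the units of the state.
- bot.sense(): the state, without advancing time (a new reading comes with each control period).
- bot.grab_frame(name): name is "scene" or "top" or "wrist"; returns (picture, depth): 480x640x3 uint8, red, green, blue; 480x640 float32, m along the optical axis (not along the pixel's ray), 0 where there is no reading.
- bot.camera_info(name): a dict with "vertical_fov" (degrees; the focal length in pixels is half the picture's height over the tangent of half this angle, whatever the lens; pixels are square), "cx", "cy" (the principal point, pixels), "extrinsics" (4x4, takes a point from camera to world coordinates). Camera axes: x right, y up, looking along -z (the intrinsics and any distortion apply to the point x, -y, -z); pixel columns grow to the right and rows downward; lengths in m; the calibration is good to about 2 mm. A picture is of the moment at which its call begins: read the wrist's pose just before it. camera_info takes no time and is no camera call; for the wrist camera it gives the pose at the moment of the call.
- bot.close_job(): hands the job in, once; it reports no verdict.
The state is a dict: "clock": time; "joint_positions": joint angles; "qvel": joint speeds; "joint_torque": joint torques, N m; "position": TCP position; "tcp_rot": TCP orientation; "ft_force": force on the tool from outside, world axes, zero at the start; "moment": the same for the moment, N m; "width": finger opening in m.
Only numpy, scipy, OpenCV 4.12 (cv2) and the standard library are available. Lean on these libraries where they do the work, as an engineer would, in place of code of your own. Each camera call takes 0.05 s, during which the arm holds its last target.

## Task

Set the little card box with the tall pointed crystal upright in the middle of the round blue pad at the end of the loupe stand. Then press the spring button on the loupe stand's tube flush, slide the tube into the sleeve and go on until the button pops up fully in the sleeve's slot, so that the lens stands locked over the crystal. Do not press on the lens, and leave the other things on the table where they are, standing as they are.

Things in the scene. Friction and masses are not known exactly. Their poses are not given: they have to be found in the camera images.
- stand: Fixed low loupe stand; origin on the table under the sleeve's mouth. Its own +y is the direction in which the tube slides in, x crosswise, z up. Grey base plate: x -50 to 50 mm, y -20 to 350, 8 thick. A grey block carries the sleeve. A square steel tube (24 x 24, top at z = 107) runs through the sleeve and sticks out at both ends: a black end cap at -y, a lens at +y.
- sleeve_mouth (a point): Middle of the top edge of the open -y end (mouth) of the fixed square aluminium sleeve, on its top face (stand frame 0, 0, 112 mm). The sleeve is 34 x 34 mm outside, wall 3, from y = 0 to 110, z = 78 to 112.
- slot (a point): Centre of the slot in the sleeve's top wall, 48 long (y = 45 to 93) and 18 wide, into which the button must pop; 112 mm high (stand frame 0, 69, 112).
- pad (a point): Centre of the top of the round dark-blue pad (82 mm across with a white rim, top 11 mm above the table) on the base plate, at stand frame 0, 300, 11 mm. The lens comes to stand straight above it when the tube is locked.
- slide_tube (a joint): How far the tube is slid in, m: 0 fully out, 0.144 with the button centred under the slot, stop 0.152. Starts at 0.003 to 0.038 with the button outside the mouth; the button's centre is at stand y = this - 0.075. Unless flush, the button butts on the mouth at 0.053; deeper, its nose is under the sleeve, which then holds it down by itself. Sliding takes 3 N (5 N with the button rubbing).
- pin_button (a joint): Spring button, m pressed down: 0 fully up, 0.009 flush with the tube's top, 0.007 held down by the sleeve, 0.011 stop. 3 N to start, 6.5 N flush. In the slot its top stands 4 mm above the sleeve.
- button_top (a point): Centre of the flat top of the button: dark steel, 44 long along the slide, 14 wide, 9 mm proud of the tube when up (116 above the table). Moves with button and tube. Its nose (+y end) is 22 mm ahead: press the rear half flush with 10 to 15 N and drag towards the mouth by friction, and the nose goes under the sleeve. A finger resting on the tube beside the button is just at flush.
- cap_face (a point): Centre of the flat rear (-y) face of the black end cap, 40 wide, 38 high (z = 78 to 116), for pushing the tube in; 90 mm behind the button's centre.
- lens_centre (a point): Centre of the round lens in its black ring, 73 mm across, z = 89 to 101, on the +y end of the tube, 231 mm ahead of the button's centre; not to be pressed on.
- crystal_box: Loose open card box, 46 x 46 x 26 mm high, 70 g, origin at the centre of its underside, sides along its x and y. In its middle stands a single tall pale six-sided pointed crystal (24 across, tip 58 mm above the box's underside); the only box whose stone stands far above its walls. It can be gripped across two opposite outer walls.
- lump_box1: Loose card box like it, 46 x 46 x 26, but with low round lumps that hardly reach over the rim. Leave it. Origin centre of underside.
- lump_box2: The other card box with low lumps, same size. Leave it. Origin centre of underside.
- spirit_bottle: Loose amber bottle, 50 across, 150 high. Leave it. Origin centre of underside.
- gem_pot1: Loose clear round pot with lid, 45 across, 35 high, standing under the pulled-out tube. Leave it. Origin centre of underside.
- gem_pot2: Another such pot, 45 across, 35 high, beside the pad. Leave it. Origin centre of underside.
- display_cube: Loose clear display box on a white foot, 40 x 40 x 42 high. Leave it. Origin centre of underside.
- tweezers: Loose steel tweezers lying along their y, 130 long, 11 high. Leave them. Origin centre of underside.
Mind the look-alikes: they are no part of the job. Leave any green or red look-alike of the crystal_box alone.

How it is judged:
By the outcome, as a careful person would: the job done as asked, in the order asked, and still so for the second after the job is handed in, with the robot touching nothing.
It also fails if it takes over 64 s, if anything falls off the work surface, if the arm or the gripper's body presses on something with over 40 N, if the wrist force passes 120 N, or if a joint passes its speed limit or range.

## Working session

There is one attempt and no reset: what is moved stays moved. The work goes in short steps, Python scripts to look and compute and a tool call to move; the robot and the scene stay as the last step left them, time stands still between calls to the robot, and variables do not carry over. Pictures are saved under pics/ and viewed, and the job is handed in when it is done.

Besides the shell and the picture viewer there is one more tool, called as name(argument=value, ...) on one line, values as JSON. send_rows: Moves the arm, as the interface text tells. Its arguments: {"type":"object","properties":{"targets":{"type":"array","items":{"type":"array"}},"fingers":{"type":"number"},"squeeze":{"type":"number"}},"required":["targets"]}

```bash
mkdir -p pics; cat > h.py <<'E'
import numpy as np, cv2
from cell import bot
def cam(n):
    i=bot.camera_info(n); f=240/np.tan(np.radians(i["vertical_fov"])/2)
    return i,f
def ray(n,u,v,i=None):
    i=i or bot.camera_info(n); f=240/np.tan(np.radians(i["vertical_fov"])/2)
    d=np.array([(u-i["cx"])/f,-(v-i["cy"])/f,-1.]); T=np.array(i["extrinsics"])
    return T[:3,3],T[:3,:3]@d
def plane(n,u,v,z,i=None):
    o,d=ray(n,u,v,i); return o+d*(z-o[2])/d[2]
def grab(n,tag):
    i=bot.camera_info(n); p,d=bot.grab_frame(n)
    cv2.imwrite(f"pics/{tag}.png",p[:,:,::-1]); np.savez(f"{tag}.npz",p=p,d=d,T=i["extrinsics"],cx=i["cx"],cy=i["cy"],fov=i["vertical_fov"])
    return p,d
E
python3 - <<'E'
from h import *
for n in ("scene","top"):
    grab(n,n+"1"); print(n,bot.camera_info(n))
print(bot.sense())
E
```

```text
scene {'vertical_fov': 51.9437018444965, 'cx': 325.68761167308674, 'cy': 230.36309909225204, 'extrinsics': array([[-0.75836626, -0.41389261,  0.50356084,  0.98851397],
       [ 0.6516694 , -0.46434661,  0.59975763,  0.48299222],
       [-0.01440848,  0.78299114,  0.62186595,  0.6219993 ],
       [ 0.        ,  0.        ,  0.        ,  1.        ]])}
top {'vertical_fov': 53.42922559351301, 'cx': 329.2509057402235, 'cy': 245.81377146062817, 'extrinsics': array([[ 0.01526149,  0.98140753, -0.19132787,  0.43060131],
       [-0.99961672,  0.01939575,  0.01975399, -0.00925662],
       [ 0.02309766,  0.19095306,  0.98132738,  0.82385652],
       [ 0.        ,  0.        ,  0.        ,  1.        ]])}
{'clock': 0.1, 'joint_positions': array([ 1.34148522,  0.50827957, -0.23752243,  1.50100961,  0.12569146,
        1.14890063, -0.1547875 ]), 'qvel': array([ 0.00131013, -0.00048641,  0.00154013, -0.00348428, -0.00102906,
       -0.00078034,  0.00177216]), 'joint_torque': array([-5.21401220e-03, -6.21835041e+01, -2.19462074e+00, -2.50205040e+01,
        1.25953602e-02,  7.81576498e-03,  1.40153855e-05]), 'position': array([ 0.20515381, -0.58990487,  0.23050828]), 'tcp_rot': array([-3.09610939e+00, -5.23218714e-01,  4.53505962e-04]), 'ft_force': array([-0.45011008,  0.30803538, -0.09177782]), 'moment': array([-0.00080306, -0.01027783,  0.03715344]), 'width': 0.08545397814679465}
```

View pics/scene1.png

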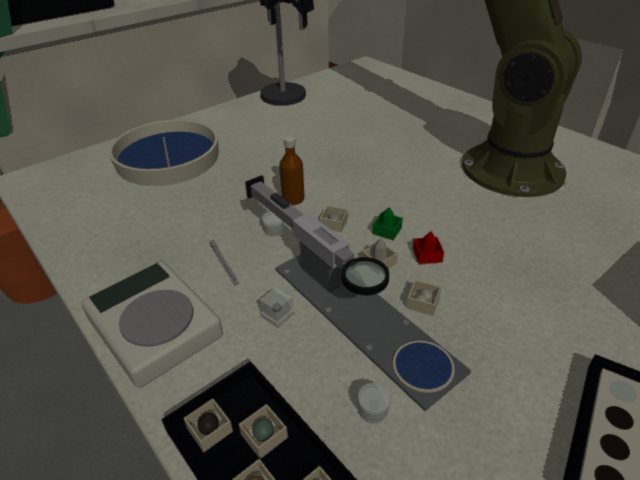

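View pics/top1.png

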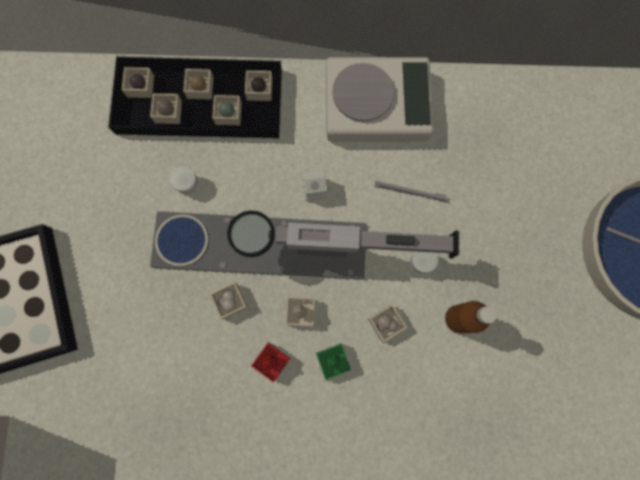

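```bash
python3 - <<'E'
from h import *
a=cv2.imread("pics/scene1.png")[190:320,300:460]; b=cv2.imread("pics/top1.png")[270:390,200:420]
a=cv2.resize(a,(480,390),interpolation=cv2.INTER_CUBIC); b=cv2.resize(b,(660,360),interpolation=cv2.INTER_CUBIC)
cv2.imwrite("pics/cropa.png",a);cv2.imwrite("pics/cropb.png",b)
print(bot.camera_info("top").keys())
d=np.load("top1.npz")["d"]
for u,v in [(180,240),(100,300),(325,236),(400,240),(302,312),(300,306),(229,300),(250,233),(500,420)]:
    print(u,v,d[v,u], plane("top",u,v,0)[:2], (lambda o,r:o+r*d[v,u])(*ray("top",u,v)))
E
```

```text
dict_keys(['vertical_fov', 'cx', 'cy', 'extrinsics'])
180 240 0.8237253 [0.59643378 0.23578286] [0.59412394 0.23236976 0.0114753 ]
100 300 0.8151297 [0.48948109 0.36328809] [ 0.48968046  0.36454949 -0.0027895 ]
325 236 0.7318585 [ 0.6087446  -0.01805839] [ 0.58530754 -0.0169004   0.10838898]
400 240 0.72339976 [ 0.60419071 -0.15097619] [ 0.57930086 -0.13065594  0.11812744]
302 312 0.7654702 [0.47488803 0.01905232] [0.47212594 0.01728674 0.05138269]
300 306 0.7708674 [0.48504071 0.0227472 ] [0.48188786 0.0208937  0.04771345]
229 300 0.79539067 [0.49322066 0.14456651] [0.49153344 0.14042189 0.02219806]
250 233 0.7400113 [0.61147496 0.11422363] [0.58982352 0.09944245 0.09861958]
500 420 0.7904213 [ 0.30287103 -0.31322656] [ 0.30280925 -0.31337357 -0.00039845]
```

View pics/cropa.png

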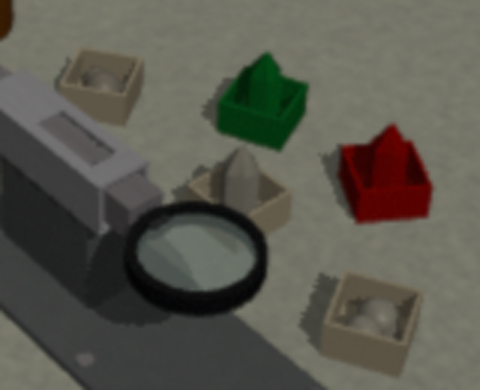

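View pics/cropb.png

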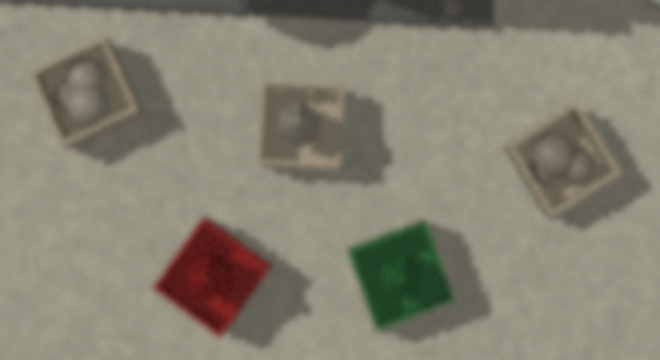

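```bash
python3 - <<'E'
from h import *
z=np.load("top1.npz"); p=z["p"].astype(int); d=z["d"]
hsv=cv2.cvtColor(z["p"],cv2.COLOR_RGB2HSV)
# pad
m=((p[...,2]>p[...,0]+25)).astype(np.uint8); m[:, 300:]=0; m[:200]=0;m[290:]=0
c=max(cv2.findContours(m,0,2)[0],key=cv2.contourArea); e=cv2.fitEllipse(c); print("pad ell",e, plane("top",*e[0],.011))
# cloud
v,u=np.mgrid[:480,:640]
i=bot.camera_info("top"); f=240/np.tan(np.radians(i["vertical_fov"])/2); T=i["extrinsics"]
P=np.stack([(u-i["cx"])/f*d,-(v-i["cy"])/f*d,-d],-1)@T[:3,:3].T+T[:3,3]
np.save("P.npy",P)
def rect(mask,name,zz):
    mask=mask.astype(np.uint8); cs=[c for c in cv2.findContours(mask,0,2)[0] if cv2.contourArea(c)>60]
    for c in cs:
        pts=np.array([plane("top",a,b,zz)[:2] for a,b in c[:,0]])*1000
        r=cv2.minAreaRect(pts.astype(np.float32)); print(name,cv2.contourArea(c),np.round(r[0],1),np.round(r[1],1),round(r[2],2), c[:,0].mean(0))
Z=P[...,2]
R=np.zeros_like(Z,bool);R[205:290,270:460]=1
rect((Z>.1)&(Z<.12)&R,"tubeall",.107)
R2=np.zeros_like(Z,bool);R2[215:265,270:363]=1
rect((Z>.1085)&(Z<.12)&R2,"sleeve",.112)
R2=np.zeros_like(Z,bool);R2[290:335,275:330]=1
rect((Z>.015)&(Z<.08)&R2,"box",.026)
# dark button, by colour
g=p.sum(2)/3
R2=np.zeros_like(Z,bool);R2[225:255,370:445]=1
rect((g<75)&R2&(Z>.09),"button",.116)
R2[:]=0;R2[205:285,200:285]=1
rect((g<50)&R2&(Z>.08),"lens",.1)
R2[:]=0;R2[222:265,440:465]=1
rect((g<60)&R2&(Z>.08),"cap",.116)
# base plate
rect((Z>.004)&(Z<.014)&(u>140)&(u<380)&(v>195)&(v<290),"plate",.008)
np.set_printoptions(linewidth=200)
print(g[240,360:465:2].astype(int)); print((Z[240,360:465:3]*1000).astype(int))
E
python3 - <<'E'
import cv2
b=cv2.imread("pics/top1.png")[195:295,260:470]
cv2.imwrite("pics/cropc.png",cv2.resize(b,(798,380),interpolation=cv2.INTER_CUBIC))
E
```

```text
pad ell ((180.77268981933594, 239.71148681640625), (41.7237548828125, 44.501712799072266), 57.09878921508789) [0.59475482 0.23122316 0.011     ]
tubeall 3362.0 [583.5 -77.4] [293.2  41.4] 88.07 [354.20895522 238.47761194]
sleeve 1503.5 [586.  -15.3] [112.7  34.8] 87.83 [327.46666667 238.8       ]
box 728.0 [475.7  21.8] [46.  46.3] 88.2 [303.5        309.21428571]
button 264.5 [ 579.8 -133.3] [15.5 47.4] 1.13 [401.2 241.3]
lens 1599.5 [588.3  98.4] [70.  69.6] 2.16 [250.37096774 234.53225806]
cap 106.0 [ 575.3 -212. ] [12.2 40.9] 87.93 [453.12 245.12]
plate 374.0 [625.7  -4.3] [171.6  21.4] 87.87 [310.5 222.7]
plate 7120.0 [590.   95.6] [369.  100.2] 87.87 [260.2173913  251.39673913]
[ 85 101 107 107 108 107 109 108 108 109 106 107 106  71  51  51  51  52  52  51  52  53  51  53  53  51  52  54  69  85 103 105 105 104 104 106 105 104 105 105 104 103 105 104 106 104  87  35  31
  68 132 144 143]
[105 107 105 105 106 105 105 105 106 118 117 117 115 117 116 115 118 116 114 105 107 106 107 106 107 106 105 105 105 108 107 108 116 114   0]
```

View pics/cropc.png

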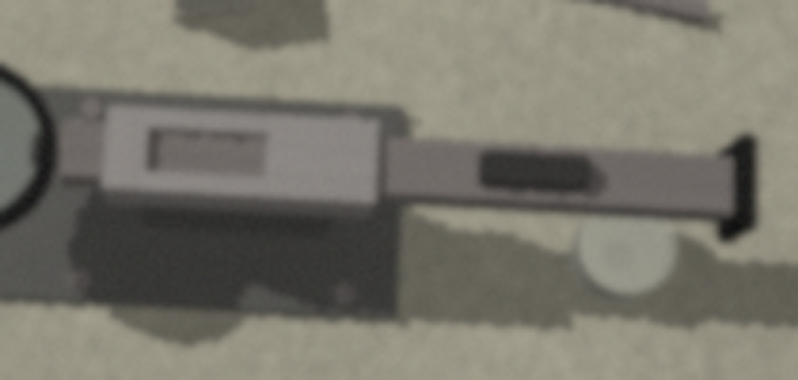

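Candidates for the crystal box (top view): lumps at (229,300) and (388,323), red at (271,362), green at (334,362), and the beige box with the tall stone at (302,312). In the scene view that one is at (380,252). The crops show it is the only beige box whose pointed stone rises well above its walls, so I choose it. The stand's +y is almost world +y (2.1° off).

send_rows(targets=[[[1.2, 2.6, 0], [0, 0, -0.03]], [[2.3, 5.2, 0], [0, 0, -0.03]], [[2.3, 5.2, 0], [0, 0, -0.03]], [[2.3, 5.2, 0], [0, 0, -0.03]], [[2.3, 5.2, 0], [0, 0, -0.03]], [[2.3, 5.2, 0], [0, 0, -0.03]], [[2.3, 5.2, 0], [0, 0, -0.03]], [[2.3, 5.2, 0], [0, 0, -0.03]], [[2.3, 5.2, 0], [0, 0, -0.03]], [[2.3, 5.2, 0], [0, 0, -0.03]], [[2.3, 5.2, 0], [0, 0, -0.03]], [[2.2, 5.2, 0], [0, 0, -0.03]]], fingers=8.54)

```text
clock: 1.6
position: [0.4697, 0.0093, 0.2312]
tcp_rot: [3.141, -0.042, -0.0]
ft_force: [0.7, -1.3, 1.0]
width: 0.0855
```

send_rows(targets=[[[0.6, 1.4, -1], [0, 0, -0.006]], [[0, 0, 0], [0, 0, 0]], [[0, 0, 0], [0, 0, 0]]])

```text
clock: 1.98
position: [0.4749, 0.0205, 0.2212]
tcp_rot: [3.141, -0.051, -0.001]
ft_force: [0.2, -0.1, 0.2]
width: 0.0854
```

```bash
python3 - <<'E'
from h import *
s=bot.sense(); print(s["position"],s["tcp_rot"],s["clock"],s["ft_force"])
from scipy.spatial.transform import Rotation as R
print(R.from_rotvec(s["tcp_rot"]).as_matrix())
grab("wrist","w1"); print(bot.camera_info("wrist")["extrinsics"])
E
```

```text
[0.47490443 0.02052253 0.22121501] [ 3.14054018e+00 -5.06931603e-02 -1.26134885e-03] 1.975 [ 0.18348781 -0.05820873  0.17809768]
[[ 9.99478715e-01 -3.22744075e-02 -8.13438850e-04]
 [-3.22749240e-02 -9.99478830e-01 -6.30072331e-04]
 [-7.92679699e-04  6.55997561e-04 -9.99999471e-01]]
[[-3.22330685e-02  9.53258770e-01  3.00430937e-01  5.51101776e-01]
 [-9.99480239e-01 -3.05828282e-02 -1.01952410e-02  1.87004282e-02]
 [-5.30675141e-04 -3.00603408e-01  9.53749081e-01  3.63152364e-01]
 [ 0.00000000e+00  0.00000000e+00  0.00000000e+00  1.00000000e+00]]
```

View pics/w1.png

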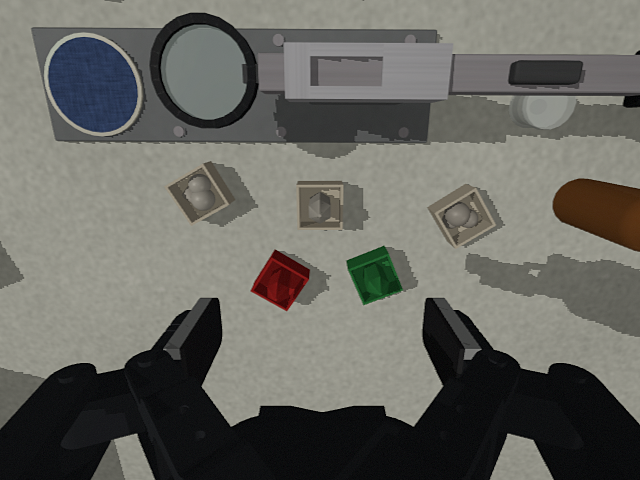

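```bash
python3 - <<'E'
from h import *
z=np.load("w1.npz"); d=z["d"]; i=bot.camera_info("wrist")
v,u=np.mgrid[:480,:640]; f=240/np.tan(np.radians(i["vertical_fov"])/2); T=np.array(z["T"])
P=np.stack([(u-i["cx"])/f*d,-(v-i["cy"])/f*d,-d],-1)@T[:3,:3].T+T[:3,3]; Z=P[...,2]
def rect(m,name):
    n,l,st,_=cv2.connectedComponentsWithStats(m.astype(np.uint8))
    for k in range(1,n):
        if st[k,4]>80:
            r=cv2.minAreaRect((P[l==k][:,:2]*1000).astype(np.float32)); print(name,st[k,4],np.round(r[0],1),np.round(r[1],1),round(r[2],2))
rect((Z>.022)&(Z<.03)&(u>290)&(u<350)&(v>170)&(v<240),"rim")
rect((Z>.104)&(Z<.108)&(v<110),"tube"); rect((Z>.110)&(Z<.1135)&(v<110),"sleeve"); rect((Z>.114)&(Z<.118)&(v<110)&(u<600),"button")
rect((Z>.085)&(Z<.104)&(u<260)&(v<135),"lens"); rect((Z>.0095)&(Z<.0135)&(u<150)&(v<140),"pad"); rect((Z>.005)&(Z<.0095)&(u<450)&(v<145),"plate")
print(P[205,318])
E
```

```text
rim 488 [474.   24.4] [46.  46.1] 88.17
tube 1006 [587.   52.8] [18.1 23.9] 88.43
tube 5600 [ 580.3 -134.8] [133.6  24.2] 87.87
tube 2035 [586.   2.] [48.1 17.7] 88.21
sleeve 6765 [584.8 -11.6] [110.2  34.3] 87.92
sleeve 82 [ 579.2 -109.9] [15.6  7.5] 28.31
button 1251 [ 580.1 -129.2] [44.  13.6] 87.33
lens 9861 [588.8 100.9] [73.3 73.2] 26.86
pad 7189 [593.7 233.1] [90.9 88.5] 88.23
plate 13877 [588.5  98.8] [370.   99.7] 87.93
plate 2933 [621.1   3.8] [182.6  27.8] 88.2
[0.48115213 0.02491163 0.04709344]
```

send_rows(targets=[[[0, 0.25, -2], [0, 0, 0]], [[0, 0, -4], [0, 0, 0]], [[0, 0, -4], [0, 0, 0]], [[0, 0, -4], [0, 0, 0]], [[0, 0, -3], [0, 0, 0]], [[0, 0, -2], [0, 0, 0]], [[0, 0, -1.5], [0, 0, 0]], [[0, 0, -0.8], [0, 0, 0]], [[0, 0, 0], [0, 0, 0]], [[0, 0, 0], [0, 0, 0]]])

```text
clock: 3.28
position: [0.4757, 0.0239, 0.0089]
tcp_rot: [3.141, -0.05, 0.002]
ft_force: [0.5, -0.3, 1.3]
width: 0.0853
```

```bash
python3 - <<'E'
from h import *
grab("wrist","w2"); print(bot.sense()["position"],bot.sense()["ft_force"])
E
```

```text
[0.47577699 0.02403563 0.00893828] [-0.92165286  0.28928132 -0.24267197]
```

View pics/w2.png

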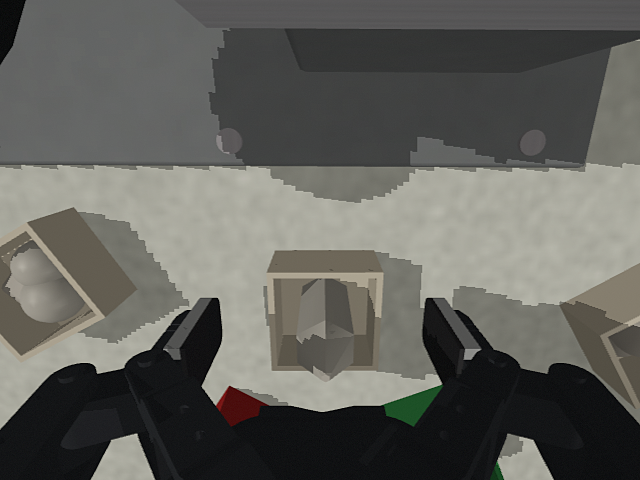

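The box is between the fingers (rim at columns 268–382, finger pads at 220 and 425), so it is centred. I'll lower 4 mm and close.

send_rows(targets=[[[0, 0, -0.4], [0, 0, 0]], [[0, 0, 0], [0, 0, 0]]])

```text
clock: 3.58
position: [0.4753, 0.0242, 0.0042]
tcp_rot: [3.141, -0.049, -0.0]
ft_force: [-0.3, 0.5, 0.1]
width: 0.0853
```

send_rows(targets=[[[0, 0, 0], [0, 0, 0]], [[0, 0, 0], [0, 0, 0]], [[0, 0, 0], [0, 0, 0]], [[0, 0, 0], [0, 0, 0]], [[0, 0, 0], [0, 0, 0]], [[0, 0, 0], [0, 0, 0]], [[0, 0, 0], [0, 0, 0]], [[0, 0, 0], [0, 0, 0]]], fingers=3.5, squeeze=30)

```text
clock: 4.58
position: [0.4753, 0.0242, 0.0044]
tcp_rot: [3.141, -0.049, 0.0]
ft_force: [-0.7, 0.4, 5.9]
width: 0.0454
```

send_rows(targets=[[[0, 0, 0.5], [0, 0, 0]], [[0, 0, 1.5], [0, 0, 0]], [[0, 0, 2], [0, 0, 0]], [[0, 0, 0], [0, 0, 0]]])

```text
clock: 5.08
position: [0.4762, 0.0243, 0.0453]
tcp_rot: [-3.141, 0.05, -0.004]
ft_force: [0.3, 0.7, -1.0]
width: 0.0456
```

```bash
python3 - <<'E'
from h import *
grab("wrist","w3"); print(bot.sense()["position"],bot.sense()["ft_force"])
E
```

```text
[0.47572288 0.02415229 0.04456233] [-0.63674492  0.20873882 -1.18578238]
```

View pics/w3.png

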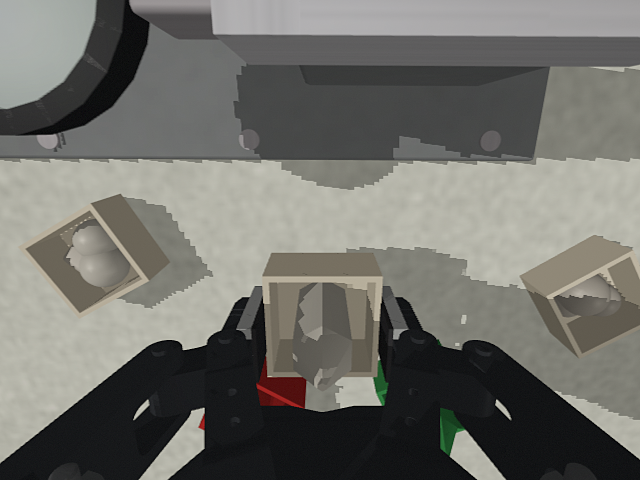

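send_rows(targets=[[[0, 0, 2], [0, 0, 0]], [[0, 0, 4], [0, 0, 0]], [[0, 0, 4], [0, 0, 0]], [[0, 0, 2], [0, 0, 0]], [[1.0, 1.85, 0], [0, 0, 0]], [[2.2, 3.8, 0], [0, 0, 0]], [[2.2, 3.8, 0], [0, 0, 0]], [[2.2, 3.8, 0], [0, 0, 0]], [[2.2, 3.8, 0], [0, 0, 0]], [[1.4, 2.5, 0], [0, 0, 0]], [[0.7, 1.3, 0], [0, 0, 0]], [[0, 0, 0], [0, 0, 0]]])

```text
clock: 6.62
position: [0.594, 0.233, 0.1632]
tcp_rot: [3.141, -0.048, -0.002]
ft_force: [-0.2, -0.2, -0.6]
width: 0.0451
```

send_rows(targets=[[[0, 0, -3], [0, 0, 0]], [[0, 0, -3], [0, 0, 0]], [[0, 0, -3], [0, 0, 0]], [[0, 0, 0], [0, 0, 0]], [[0, 0, 0], [0, 0, 0]]])

```text
clock: 7.25
position: [0.5948, 0.2321, 0.0754]
tcp_rot: [-3.141, 0.051, -0.002]
ft_force: [-0.1, 0.4, -0.3]
width: 0.0455
```

```bash
cat >> h.py <<'E'
def cloud(tag):
    z=np.load(tag+".npz"); d=z["d"]; v,u=np.mgrid[:480,:640]; f=240/np.tan(np.radians(z["fov"])/2); T=z["T"]
    return np.stack([(u-z["cx"])/f*d,-(v-z["cy"])/f*d,-d],-1)@T[:3,:3].T+T[:3,3],z["p"].astype(int),u,v
def rect(P,m,name,mn=80):
    n,l,st,_=cv2.connectedComponentsWithStats(m.astype(np.uint8))
    for k in range(1,n):
        if st[k,4]>mn:
            r=cv2.minAreaRect((P[l==k][:,:2]*1000).astype(np.float32)); print(name,st[k,:5],np.round(r[0],1),np.round(r[1],1),round(r[2],2), np.round(P[l==k][:,2].mean()*1000,1))
E
python3 - <<'E'
from h import *
s=bot.sense();print(s["position"],s["tcp_rot"],s["width"])
grab("wrist","w4"); grab("top","t4")
P,p,u,v=cloud("w4"); Z=P[...,2]
rect(P,(Z<.014)&(Z>.005),"plate"); rect(P,(p[...,2]>p[...,0]+25)&(Z<.02),"blue")
z0=s["position"][2]
print(z0)
rect(P,(Z>z0+.01)&(Z<z0+.03)&(abs(P[...,0]-.595)<.028)&(abs(P[...,1]-.232)<.03),"box")
E
```

```text
[0.59480367 0.23205391 0.07541925] [-3.14110601e+00  5.05215715e-02 -1.65667693e-03] 0.0454675416073028
plate [  241   173   399   147 43208] [591.4 157. ] [252.4  99.9] 87.95 7.8
plate [   0  281   82  124 1678] [530.7 433.7] [101.3   3.9] 18.24 9.5
blue [ 258  189  129   84 6753] [608.  232.6] [81.9 54.5] 88.18 10.5
0.07541924996353525
box [ 243  264  159  113 5786] [593.8 232.2] [60.1 47.4] 88.51 94.4
box [ 294  290   56   40 1285] [602.6 232.8] [20.8  7. ] 88.81 96.1
```

View pics/w4.png

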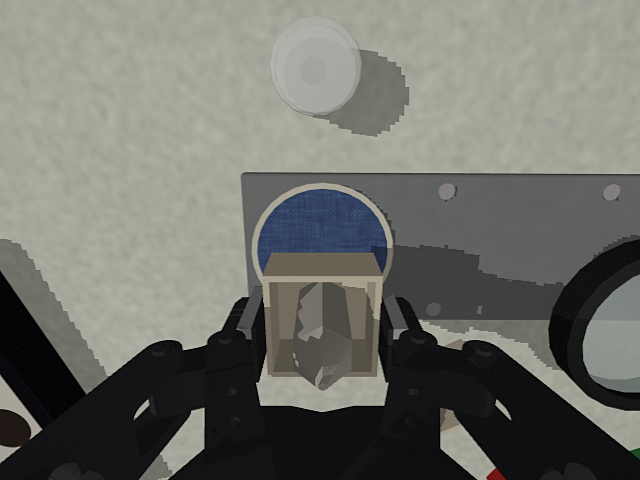

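View pics/t4.png

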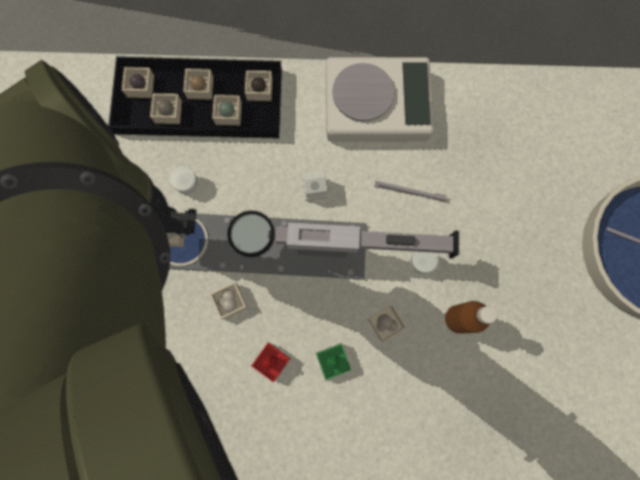

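```bash
python3 - <<'E'
from h import *
P,p,u,v=cloud("w4")
for r in range(248,290,3): print(r,np.round(P[r,280]*1000,1))
for r in range(366,384,2): print(r,np.round(P[r,280]*1000,1))
E
```

```text
248 [598.5 259.4  11. ]
251 [596.4 259.6  10.8]
254 [617.1 251.   72.2]
257 [616.9 250.6  75.5]
260 [617.6 249.9  80.8]
263 [617.4 249.6  83.6]
266 [617.  249.4  86.1]
269 [617.1 249.   89.5]
272 [616.9 248.7  92. ]
275 [617.1 248.3  95.3]
278 [616.7 248.1  97.2]
281 [615.  248.3  96.2]
284 [602.9 251.8  73.1]
287 [601.2 252.   72.7]
366 [573.3 251.6  92.1]
368 [574.4 251.2  94.9]
370 [573.6 251.2  95.2]
372 [573.2 251.2  95.9]
374 [573.2 251.1  97.1]
376 [571.7 251.2  96.5]
378 [ 4.905e+02  2.680e+02 -3.000e-01]
380 [489.7 267.9   0.9]
382 [486.6 268.3  -0.7]
```

Held box centre (594.0, 232.2) against pad centre (594.2, 232.6) is good. Its underside needs to come down 60 mm.

send_rows(targets=[[[0, 0, -2], [0, 0, 0]], [[0, 0, -2], [0, 0, 0]], [[0, 0, -1], [0, 0, 0]], [[0, 0, -0.5], [0, 0, 0]], [[0, 0, -0.3], [0, 0, 0]], [[0, 0, 0], [0, 0, 0]], [[0, 0, 0], [0, 0, 0]]])

```text
clock: 8.22
position: [0.5946, 0.2328, 0.0167]
tcp_rot: [-3.141, 0.049, -0.001]
ft_force: [0.4, -1.3, -1.7]
width: 0.0456
```

send_rows(targets=[[[0, 0, -0.1], [0, 0, 0]], [[0, 0, -0.1], [0, 0, 0]], [[0, 0, 0], [0, 0, 0]]])

```text
clock: 8.6
position: [0.5946, 0.2328, 0.0156]
tcp_rot: [-3.141, 0.049, -0.002]
ft_force: [-2.0, -1.4, 9.0]
width: 0.0459
```

send_rows(targets=[[[0, 0, 0], [0, 0, 0]], [[0, 0, 0], [0, 0, 0]], [[0, 0, 0], [0, 0, 0]], [[0, 0, 0], [0, 0, 0]], [[0, 0, 0], [0, 0, 0]]], fingers=7.5)

```text
clock: 9.22
position: [0.5943, 0.2327, 0.0142]
tcp_rot: [-3.141, 0.049, 0.0]
ft_force: [0.6, -0.1, 0.9]
width: 0.0751
```

send_rows(targets=[[[0, 0, 1], [0, 0, 0]], [[0, 0, 2], [0, 0, 0]], [[0, 0, 4], [0, 0, 0]], [[0, 0, 5], [0, 0, 0]], [[0, 0, 4], [0, 0, 0]], [[0, 0, 1], [0, 0, 0]], [[0, 0, 0], [0, 0, 0]]])

```text
clock: 10.1
position: [0.5944, 0.2327, 0.1849]
tcp_rot: [-3.141, 0.049, -0.002]
ft_force: [0.1, -0.2, -1.0]
width: 0.075
```

```bash
python3 - <<'E'
from h import *
s=bot.sense();print(s["position"],s["tcp_rot"],s["width"])
grab("wrist","w5")
P,p,u,v=cloud("w5"); Z=P[...,2]
rect(P,(Z>.030)&(Z<.040)&(abs(P[...,0]-.595)<.03)&(abs(P[...,1]-.232)<.04),"box",50)
rect(P,(Z<.014)&(Z>.005),"plate"); rect(P,(Z>.085)&(Z<.106)&(P[...,1]<.2),"lens")
E
```

```text
[0.59438959 0.23267661 0.18486792] [-3.14096206e+00  4.91553000e-02 -1.68228079e-03] 0.07501608374272
box [295 193  54  53 782] [593.2 234.2] [46.1 46.5] 88.38 35.5
box [310 206  24   9  60] [602.3 233.9] [20.1  5.8] 88.43 35.1
plate [561  65  26  54 432] [691.7  17.1] [40.4 17.6] 7.56 9.8
plate [  268   158   372   103 23165] [589.8 110.1] [346.7  99.7] 88.2 7.7
plate [299 197  45  39 896] [590.7 234.4] [41.  36.8] 88.37 12.7
plate [  73  199   92  147 1035] [533.4 434.8] [168.8   3.3] 18.58 9.5
plate [  0 221  59  25 196] [582.  514.3] [ 2.8 65.1] 18.36 11.7
plate [381 279  44  23 206] [510.5 155.4] [ 1.7 45.6] 27.32 9.6
plate [563 357  25  12 144] [419.  -35.1] [ 3.7 23. ] 20.69 9.4
plate [115 457  10  23 113] [277.2 491.2] [ 2.6 35.3] 89.66 9.3
lens [  455   189   185   103 10441] [582.8  76.4] [125.1  73.4] 75.46 97.4
lens [580 247  24  24 209] [577.1  49.1] [19.1 15. ] 29.78 104.3
```

View pics/w5.png

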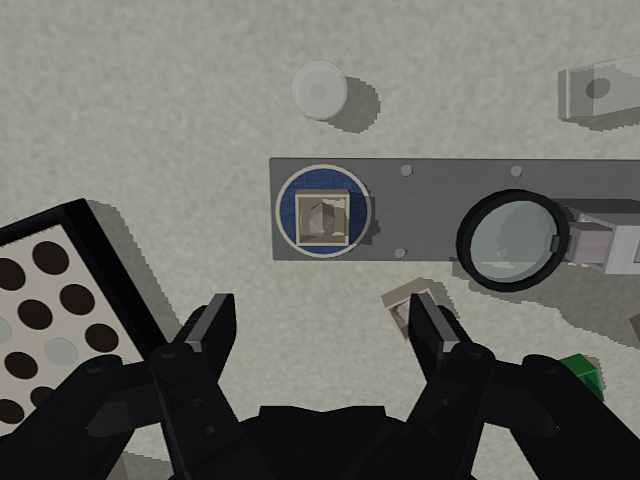

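Box is placed: centre (593.2, 234.2) in this view, inside the white rim with an even blue border, upright. Next I'll go above the button's rear half with closed fingers.

send_rows(targets=[[[-0.1, -1.5, 0], [0, 0, 0]], [[-0.1, -3.5, 0], [0, 0, 0]], [[-0.2, -5, 0], [0, 0, 0]], [[-0.2, -5, 0], [0, 0, 0]], [[-0.2, -5, 0], [0, 0, 0]], [[-0.2, -5, 0], [0, 0, 0]], [[-0.2, -5, 0], [0, 0, 0]], [[-0.2, -4, 0], [0, 0, 0]], [[-0.1, -2.3, 0], [0, 0, 0]], [[0, -1, 0], [0, 0, 0]], [[0, 0, 0], [0, 0, 0]], [[0, 0, 0], [0, 0, 0]]], fingers=0)

```text
clock: 11.65
position: [0.5794, -0.1388, 0.1841]
tcp_rot: [-3.14, 0.046, 0.0]
ft_force: [0.8, 0.7, -0.3]
width: -0.0002
```

```bash
python3 - <<'E'
from h import *
s=bot.sense();print(s["position"],s["tcp_rot"],s["width"],s["ft_force"])
grab("wrist","w6")
P,p,u,v=cloud("w6"); Z=P[...,2]
rect(P,(Z>.114)&(Z<.118)&(abs(P[...,0]-.58)<.05),"button/cap",50);rect(P,(Z>.1095)&(Z<.1135),"sleeve")
rect(P,(Z>.104)&(Z<.109),"tube")
rect(P,(Z>.030)&(Z<.040)&(abs(P[...,0]-.57)<.08),"pot",50); rect(P,(Z>.06)&(Z<.155)&(P[...,0]<.53)&(v<400),"bottle",50)
E
```

```text
[ 0.5793595  -0.13877383  0.18410668] [-3.14034617e+00  4.61654989e-02  3.75906018e-04] -0.00016666701793307414 [ 0.79978525  0.68184218 -0.32455592]
button/cap [435 220  16  57 494] [ 577.7 -215.8] [ 7.3 38.7] 89.07 115.0
button/cap [ 277  238   68   20 1209] [ 580.8 -130.3] [43.5 13.4] 88.52 115.2
sleeve [  40  218  177   52 6600] [584.7 -11.6] [111.3  34.9] 87.77 111.4
sleeve [432 218  19  57 182] [ 578.6 -212.7] [ 6.9 38.9] 78.11 111.9
sleeve [277 236  67   4 151] [ 587.1 -130.2] [42.8  2. ] 88.39 111.8
tube [  44  215  403   56 6403] [581.6 -88.2] [262.1  38.3] 88.56 106.3
tube [ 21 224  28  35 686] [587.2  54.4] [15.2 24.4] 88.01 106.4
tube [  72  232   75   26 1737] [584.2   4.8] [48.6 18.1] 88.74 106.5
tube [461 359  30  20 200] [ 478.3 -254.5] [28.4  9.2] 57.44 106.3
pot [126 198 102  20 269] [598.8 -14.5] [84.7 15.7] 77.05 34.9
pot [357 208  40  11 304] [ 581.9 -185.2] [33.8  8.6] 89.02 33.7
pot [431 303  22   8 102] [ 491.  -246.6] [ 1.9 18.7] 0.2 35.3
bottle [ 422  320   70   59 2155] [ 481.1 -247. ] [45.2 23.5] 81.47 87.2
```

View pics/w6.png

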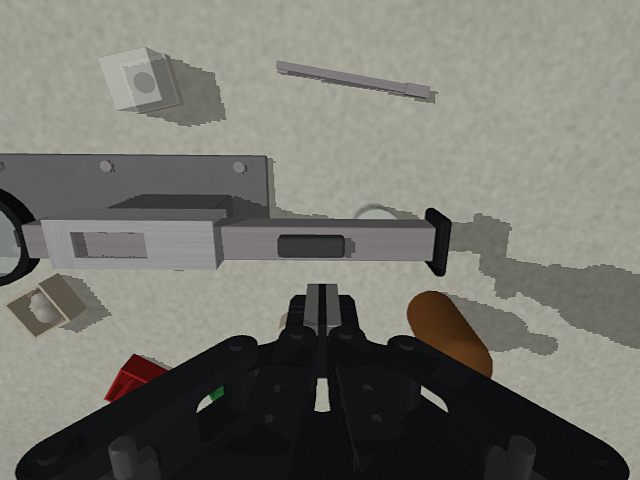

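send_rows(targets=[[[0.1, -0.2, -1.5], [0, 0, 0]], [[0, 0, -3], [0, 0, 0]], [[0, 0, -1.5], [0, 0, 0]], [[0, 0, -0.4], [0, 0, 0]], [[0, 0, 0], [0, 0, 0]], [[0, 0, 0], [0, 0, 0]]])

```text
clock: 12.45
position: [0.5809, -0.1423, 0.1211]
tcp_rot: [3.141, -0.049, 0.002]
ft_force: [-0.1, 0.5, 0.9]
width: 0.0
```

send_rows(targets=[[[0, 0, -0.3], [0, 0, 0]], [[0, 0, -0.2], [0, 0, 0]], [[0, 0, -0.2], [0, 0, 0]], [[0, 0, 0], [0, 0, 0]]])

```text
clock: 12.95
position: [0.5805, -0.1424, 0.1135]
tcp_rot: [3.141, -0.049, 0.001]
ft_force: [-0.0, -0.1, 3.9]
width: -0.0
```

send_rows(targets=[[[0, 0, -0.3], [0, 0, 0]], [[0, 0, -0.3], [0, 0, 0]], [[0, 0, 0], [0, 0, 0]]])

```text
clock: 13.32
position: [0.5805, -0.1424, 0.1074]
tcp_rot: [3.141, -0.049, 0.001]
ft_force: [-1.9, -0.3, 5.6]
width: -0.0001
```

send_rows(targets=[[[0, 0, -0.1], [0, 0, 0]], [[0, 0, 0], [0, 0, 0]]])

```text
clock: 13.58
position: [0.5806, -0.1424, 0.1071]
tcp_rot: [3.141, -0.049, 0.001]
ft_force: [-2.0, -0.1, 11.7]
width: 0.0
```

send_rows(targets=[[[0, 0, -0.05], [0, 0, 0]], [[0.01, 0.2, 0], [0, 0, 0]], [[0.01, 0.4, 0], [0, 0, 0]], [[0.02, 0.4, 0], [0, 0, 0]], [[0.02, 0.4, 0], [0, 0, 0]], [[0.01, 0.4, 0], [0, 0, 0]], [[0, 0.0, 0], [0, 0, 0]]])

```text
clock: 14.45
position: [0.5812, -0.1246, 0.1071]
tcp_rot: [3.14, -0.049, 0.002]
ft_force: [-3.6, -1.2, 15.5]
width: 0.0003
```

```bash
python3 - <<'E'
from h import *
s=bot.sense();print(s["position"],s["ft_force"])
grab("top","t7")
P,p,u,v=cloud("t7"); Z=P[...,2]
rect(P,(Z>.085)&(Z<.108)&(P[...,1]<.2)&(P[...,1]>.07)&(abs(P[...,0]-.59)<.06),"lens")
E
```

```text
[ 0.58121986 -0.12463376  0.10710993] [-3.57938578 -1.22725251 15.50494944]
lens [ 216  209   54   48 1865] [592.9 113.4] [74.3 79. ] 34.24 98.2
```

View pics/t7.png

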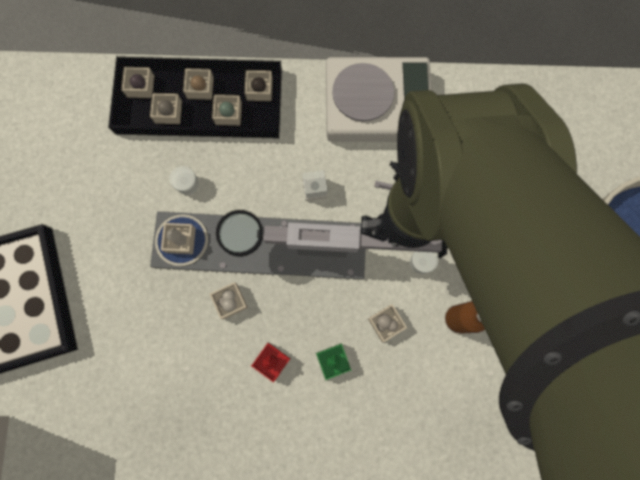

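send_rows(targets=[[[0.01, 0.4, 0], [0, 0, 0]], [[0.02, 0.4, 0], [0, 0, 0]], [[0.01, 0.4, 0], [0, 0, 0]], [[0.02, 0.4, 0], [0, 0, 0]], [[0.01, 0.4, 0], [0, 0, 0]], [[0, 0.0, 0], [0, 0, 0]]])

```text
clock: 15.25
position: [0.5819, -0.1045, 0.1071]
tcp_rot: [3.14, -0.049, 0.002]
ft_force: [-3.8, -0.4, 15.3]
width: 0.0002
```

send_rows(targets=[[[0.01, 0.4, 0], [0, 0, 0]], [[0.02, 0.4, 0], [0, 0, 0]], [[0.01, 0.4, 0], [0, 0, 0]], [[0.02, 0.4, 0], [0, 0, 0]], [[0, 0.0, 0], [0, 0, 0]]])

```text
clock: 15.88
position: [0.5826, -0.0885, 0.1071]
tcp_rot: [3.14, -0.049, 0.002]
ft_force: [-3.8, -1.3, 15.4]
width: -0.0001
```

```bash
python3 - <<'E'
from h import *
s=bot.sense();print(s["position"],s["ft_force"])
grab("top","t8"); grab("wrist","w8")
P,p,u,v=cloud("t8"); Z=P[...,2]
rect(P,(Z>.085)&(Z<.108)&(P[...,1]<.22)&(P[...,1]>.07)&(abs(P[...,0]-.59)<.06),"lens")
E
```

```text
[ 0.58255287 -0.08849996  0.10710268] [-3.84529219 -1.34305783 15.429946  ]
lens [ 192  208   78   47 2240] [598.  130.8] [ 73.3 117. ] 14.64 99.2
```

View pics/w8.png

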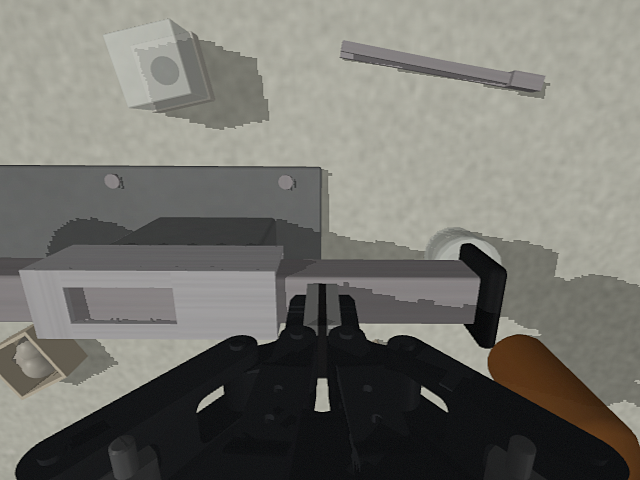

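send_rows(targets=[[[0, 0, 0.5], [0, 0, 0]], [[0, 0, 2.5], [0, 0, 0]], [[0, 0, 3], [0, 0, 0]], [[0, -3, 0], [0, 0, 0]], [[-0.1, -4, 0], [0, 0, 0]], [[-0.2, -4, 0], [0, 0, 0]], [[-0.1, -1.5, 0], [0, 0, 0]], [[0, 0, 0], [0, 0, 0]], [[0, 0, 0], [0, 0, 0]]])

```text
clock: 17.1
position: [0.5787, -0.211, 0.1657]
tcp_rot: [-3.14, 0.045, 0.0]
ft_force: [0.2, 0.5, -0.2]
width: 0.0002
```

```bash
python3 - <<'E'
from h import *
s=bot.sense();print(s["position"],s["ft_force"])
grab("wrist","w9")
P,p,u,v=cloud("w9"); Z=P[...,2]
g=p.sum(2)/3
rect(P,(Z>.1135)&(Z<.119)&(abs(P[...,0]-.58)<.05)&(P[...,1]<-.12),"cap",50);rect(P,(Z>.1095)&(Z<.1135),"sleeve")
rect(P,(Z>.1035)&(Z<.1135)&(g<75)&(v<400)&(P[...,1]>-.15),"btn",50)
E
```

```text
[ 0.57865038 -0.2110145   0.16565472] [ 0.20837826  0.48859579 -0.2374025 ]
cap [235 229  16  61 676] [ 579.8 -162.6] [ 7.8 38.4] 87.41 115.0
sleeve [236 227  17  61 161] [ 580.5 -165.8] [38.2  7.1] 7.96 111.9
sleeve [   0  229   94   55 4371] [583.7 -39.1] [57.3 35. ] 87.77 111.4
btn [ 99 235  60   2  65] [593.9 -91.2] [36.4  0.9] 88.47 104.7
btn [  87  240   56   33 1140] [579.9 -81.5] [33.3 21.3] 82.54 108.2
```

View pics/w9.png

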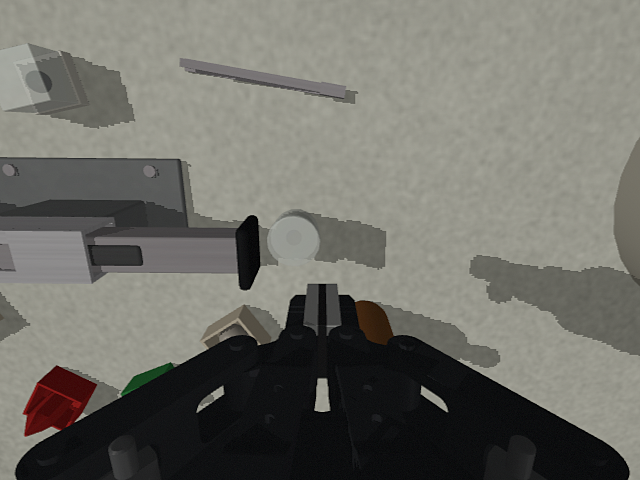

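Nose is under the sleeve (button at (115,255) running into the mouth at column 93), cap rear near column 255. Descending behind the cap.

send_rows(targets=[[[0.05, 0, -2], [0, 0, 0]], [[0, 0, -3], [0, 0, 0]], [[0, 0, -1.6], [0, 0, 0]], [[0, 0.5, 0], [0, 0, 0]], [[0, 1, 0], [0, 0, 0]], [[0, 1, 0], [0, 0, 0]], [[0, 0.5, 0], [0, 0, 0]], [[0, 0, 0], [0, 0, 0]]])

```text
clock: 18.15
position: [0.5791, -0.1827, 0.1002]
tcp_rot: [3.141, -0.047, 0.001]
ft_force: [-0.5, 0.3, -0.2]
width: -0.0001
```

send_rows(targets=[[[0.01, 0.3, 0], [0, 0, 0]], [[0.01, 0.3, 0], [0, 0, 0]], [[0.01, 0.3, 0], [0, 0, 0]], [[0.01, 0.3, 0], [0, 0, 0]], [[0.01, 0.3, 0], [0, 0, 0]], [[0, 0, 0], [0, 0, 0]]])

```text
clock: 18.9
position: [0.5793, -0.1707, 0.0999]
tcp_rot: [3.139, -0.052, 0.0]
ft_force: [0.5, -4.5, 0.9]
width: 0.0
```

```bash
python3 - <<'E'
from h import *
s=bot.sense();print(s["position"],s["ft_force"])
grab("wrist","w10")
P,p,u,v=cloud("w10"); Z=P[...,2]
rect(P,(Z>.1135)&(Z<.119)&(abs(P[...,0]-.58)<.05)&(P[...,1]<-.1),"cap",30);rect(P,(Z>.1095)&(Z<.1135),"sleeve")
E
```

```text
[ 0.57925013 -0.17065611  0.09989173] [ 0.49751028 -4.50860236  0.92291519]
cap [ 270  273   35   68 1028] [ 584.1 -155.6] [14.  31.1] 87.09 115.1
cap [305 293  34  10 217] [ 589.9 -169.9] [13.1  1.6] 88.24 116.3
cap [339 303  17   8 106] [ 585.4 -180. ] [1.7 6.4] 3.68 116.3
sleeve [270 270  35  35 217] [ 592.2 -155.8] [18.   6.4] 27.42 111.8
sleeve [   0  274   91   75 6041] [583.6 -48.1] [39.5 35.6] 87.49 111.4
sleeve [306 289  32   7 130] [ 589.8 -169.9] [13.   1.3] 88.13 111.5
```

View pics/w10.png

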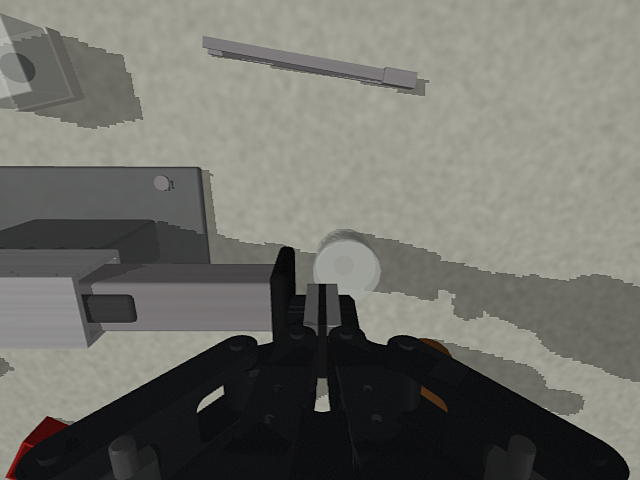

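send_rows(targets=[[[0.02, 0.5, 0], [0, 0, 0]], [[0.02, 0.5, 0], [0, 0, 0]], [[0.02, 0.5, 0], [0, 0, 0]], [[0.02, 0.5, 0], [0, 0, 0]], [[0.02, 0.5, 0], [0, 0, 0]], [[0.02, 0.5, 0], [0, 0, 0]], [[0.02, 0.5, 0], [0, 0, 0]], [[0.02, 0.5, 0], [0, 0, 0]], [[0.02, 0.5, 0], [0, 0, 0]], [[0.02, 0.5, 0], [0, 0, 0]], [[0, 0, 0], [0, 0, 0]]])

```text
clock: 20.32
position: [0.5811, -0.1202, 0.0999]
tcp_rot: [3.139, -0.052, -0.0]
ft_force: [-1.0, -4.0, 0.9]
width: -0.0
```

```bash
python3 - <<'E'
from h import *
s=bot.sense();print(s["position"],s["ft_force"])
grab("wrist","w11");grab("top","t11")
P,p,u,v=cloud("w11"); Z=P[...,2]
rect(P,(Z>.1135)&(Z<.119)&(abs(P[...,0]-.58)<.05)&(v<400),"cap",30);rect(P,(Z>.1095)&(Z<.1135),"sleeve")
P,p,u,v=cloud("t11"); Z=P[...,2]
rect(P,(Z>.085)&(Z<.105)&(P[...,1]>.1)&(P[...,1]<.3)&(abs(P[...,0]-.59)<.06),"lens")
E
```

```text
[ 0.58110848 -0.12017012  0.09986143] [-0.95203541 -4.03069881  0.88348781]
cap [ 270  273   35   68 1036] [ 586.4 -105.2] [14.1 31. ] 88.59 115.0
cap [305 294  34   8 208] [ 591.7 -119.4] [13.2  1.4] 88.81 116.3
cap [339 302  17   9 110] [ 587.3 -129.6] [6.5 1.9] 85.61 116.1
sleeve [269 269  37  36 223] [ 593.8 -104.8] [17.8  7.9] 28.19 111.8
sleeve [    0   274   205    75 11388] [584.5 -22.5] [90.  35.8] 88.01 111.3
sleeve [306 289  32   7 144] [ 591.6 -119.4] [13.   1.5] 88.94 111.4
lens [ 153  206   49   47 1822] [594.7 212.7] [73.4 73. ] 44.46 97.9
lens [202 236  49   6 128] [580.9 136.5] [73.   2.6] 87.58 95.6
```

View pics/w11.png

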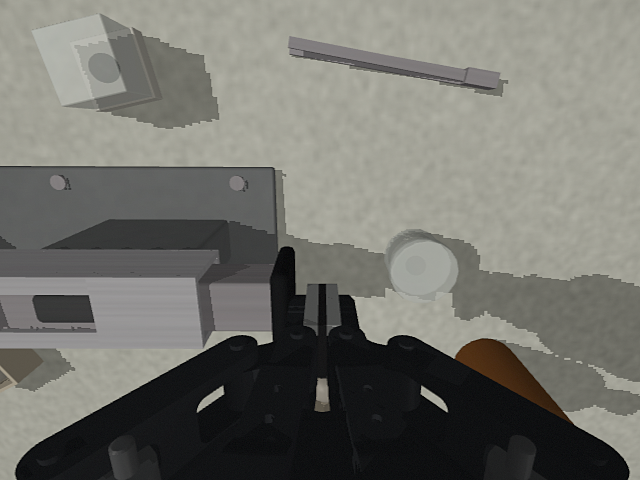

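View pics/t11.png

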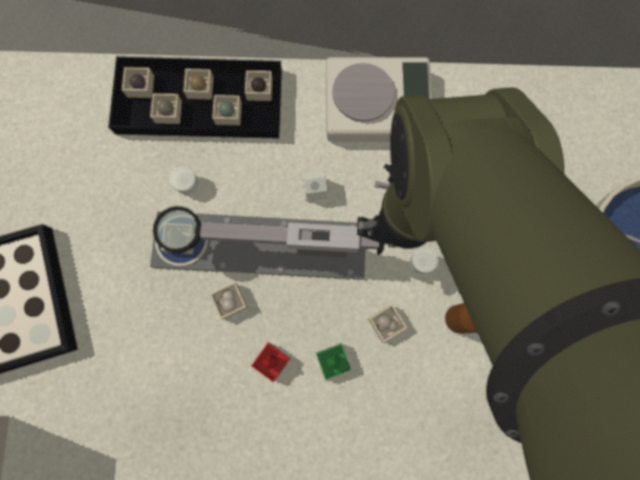

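```bash
python3 - <<'E'
from h import *
P,p,u,v=cloud("top1"); Z=P[...,2]
rect(P,(Z>.085)&(Z<.105)&(P[...,1]>.05)&(P[...,1]<.3)&(abs(P[...,0]-.59)<.06),"lens0")
P,p,u,v=cloud("w11")
for r in (310,320): print([ (c,*np.round(P[r,c,1:]*1000,1)) for c in range(195,300,3)])
r=310
print([ (c,*np.round(P[r,c,1:]*1000,1),p[r,c].sum()//3) for c in range(0,110,3)])
E
```

```text
lens0 [ 227  210   50   47 1794] [590.3  98.2] [72.7 72.3] 29.43 97.9
[(195, np.float64(-65.6), np.float64(111.2)), (198, np.float64(-66.6), np.float64(110.5)), (201, np.float64(-65.9), np.float64(105.7)), (204, np.float64(-67.4), np.float64(106.2)), (207, np.float64(-68.6), np.float64(106.0)), (210, np.float64(-70.1), np.float64(106.4)), (213, np.float64(-71.6), np.float64(106.8)), (216, np.float64(-72.8), np.float64(106.6)), (219, np.float64(-73.9), np.float64(105.8)), (222, np.float64(-75.4), np.float64(106.5)), (225, np.float64(-76.8), np.float64(106.6)), (228, np.float64(-78.3), np.float64(107.2)), (231, np.float64(-79.4), np.float64(106.5)), (234, np.float64(-80.8), np.float64(107.0)), (237, np.float64(-82.0), np.float64(106.6)), (240, np.float64(-83.3), np.float64(106.5)), (243, np.float64(-84.6), np.float64(106.3)), (246, np.float64(-86.0), np.float64(106.7)), (249, np.float64(-87.1), np.float64(106.0)), (252, np.float64(-88.4), np.float64(105.6)), (255, np.float64(-90.0), np.float64(106.8)), (258, np.float64(-91.2), np.float64(106.6)), (261, np.float64(-92.5), np.float64(106
[... 3570 characters left out ...]
 np.float64(-13.0), np.float64(109.0), np.int64(56)), (78, np.float64(-15.0), np.float64(109.8), np.int64(56)), (81, np.float64(-15.4), np.float64(108.7), np.int64(56)), (84, np.float64(-17.1), np.float64(109.2), np.int64(55)), (87, np.float64(-17.8), np.float64(108.5), np.int64(56)), (90, np.float64(-19.1), np.float64(108.4), np.int64(52)), (93, np.float64(-22.8), np.float64(111.6), np.int64(155)), (96, np.float64(-24.2), np.float64(111.8), np.int64(150)), (99, np.float64(-25.8), np.float64(112.2), np.int64(147)), (102, np.float64(-27.3), np.float64(112.6), np.int64(149)), (105, np.float64(-27.4), np.float64(111.0), np.int64(148)), (108, np.float64(-29.1), np.float64(111.6), np.int64(149))]
```

Slide measures 0.1256 m, with the cap, the nose seen through the slot and the lens all agreeing. About 18 mm remain.

send_rows(targets=[[[0.02, 0.4, 0], [0, 0, 0]], [[0.01, 0.4, 0], [0, 0, 0]], [[0.01, 0.3, 0], [0, 0, 0]], [[0.01, 0.2, 0], [0, 0, 0]], [[0.01, 0.2, 0], [0, 0, 0]], [[0.0, 0.15, 0], [0, 0, 0]], [[0, 0, 0], [0, 0, 0]]])

```text
clock: 21.3
position: [0.5818, -0.1019, 0.0998]
tcp_rot: [-3.141, 0.049, 0.0]
ft_force: [-0.4, -2.6, 1.4]
width: 0.0004
```

```bash
cat >m.py <<'E'
from h import *
import sys
t=sys.argv[1]
s=bot.sense();print(s["clock"],s["position"],s["ft_force"])
grab("wrist",t)
P,p,u,v=cloud(t); Z=P[...,2]; g=p.sum(2)/3
B=(g<75)&(Z>.1035)&(Z<.12)&(P[...,1]>-.07)&(abs(P[...,0]-.585)<.012)
rect(P,B,"btn",30);rect(P,(Z>.1095)&(Z<.1135)&(P[...,1]>-.075),"sleeve",500)
E
python3 m.py w12
```

```text
21.3 [ 0.58182132 -0.1018602   0.09975209] [-0.37829707 -2.55141471  1.43110988]
btn [242 281   8   4  31] [594.6 -68.4] [3.1 1.2] 89.34 105.1
btn [  19  295  118   37 3988] [583.9   2.5] [48.3 18.6] 87.8 114.1
sleeve [    0   274   245    75 13885] [584.6 -13.5] [107.6  35.6] 87.97 111.4
```

View pics/w12.png

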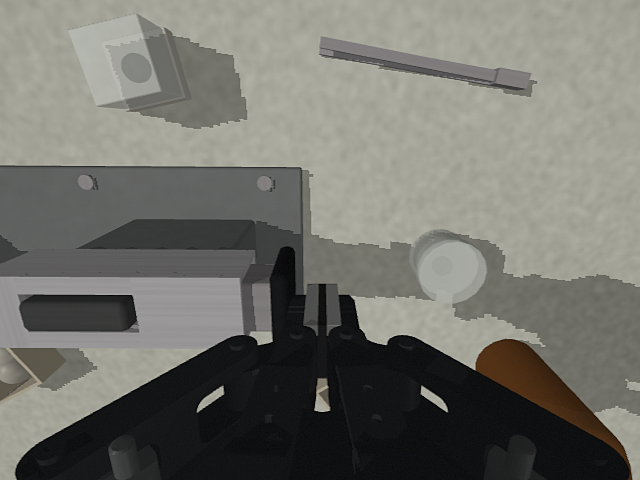

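The button has popped up in the slot (dark block, columns 20–136). I'll back away and check.

send_rows(targets=[[[0, -0.5, 0], [0, 0, 0]], [[0, -1.5, 0], [0, 0, 0]], [[0, -1, 0], [0, 0, 0]], [[0, 0, 2], [0, 0, 0]], [[0, 0, 5], [0, 0, 0]], [[0, 0, 4], [0, 0, 0]], [[-2, 2, 1], [0, 0, 0]], [[-3, 3, 0], [0, 0, 0]], [[-2, 3, 0], [0, 0, 0]], [[0, 0, 0], [0, 0, 0]], [[0, 0, 0], [0, 0, 0]]])

```text
clock: 22.72
position: [0.5124, -0.0528, 0.2199]
tcp_rot: [3.141, -0.05, 0.001]
ft_force: [-0.5, -0.4, 0.5]
width: -0.0002
```

```bash
python3 m.py w13; python3 - <<'E'
from h import *
P,p,u,v=cloud("w13");Z=P[...,2]; g=p.sum(2)/3
m=(Z>.1145)&(Z<.119)&(abs(P[...,1])<.06)&(g<75)&(abs(P[...,0]-.585)<.012); print(np.percentile(Z[m],[5,50,95]), np.median(Z[(Z>.110)&(Z<.1135)&(g>100)&(v<300)]))
rect(P,m,"btn up")
grab("top","t13"); grab("scene","s13")
E
```

```text
22.725 [ 0.51236504 -0.05280151  0.21994293] [-0.45725838 -0.37731752  0.5421943 ]
btn [245 121  30   2  31] [593.2 -10.6] [20.4  0.7] 87.55 106.2
btn [ 207  123   67   22 1390] [585.5   3.5] [46.2 14.3] 87.73 114.6
btn [ 36 150  33   1  33] [578.3 141.1] [23.9  0.1] 88.33 105.4
btn [ 74 150  33   1  33] [577.5 113.6] [23.9  0.1] 88.32 105.6
sleeve [ 179  108  162   52 6193] [584.7 -11.5] [110.2  34.1] 87.48 111.2
[0.1145977  0.11531976 0.11639042] 0.11126928322245477
btn up [ 207  124   64   21 1006] [585.2   2.6] [42.8 13.2] 88.21 115.4
```

View pics/w13.png

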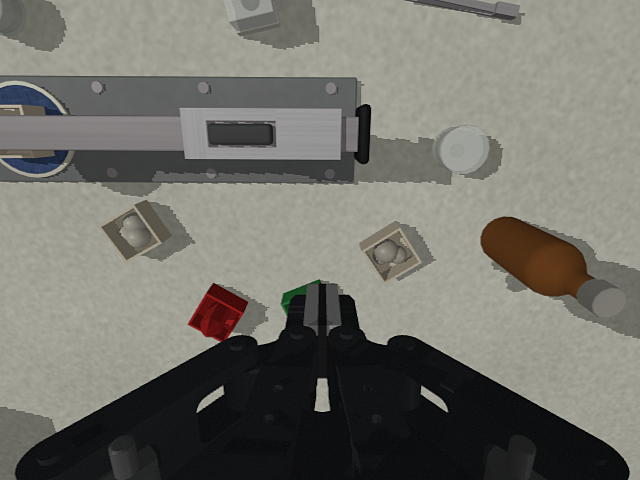

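View pics/t13.png

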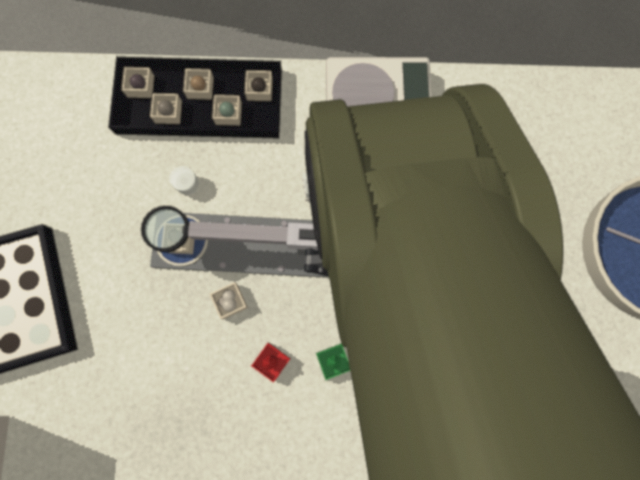

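View pics/s13.png

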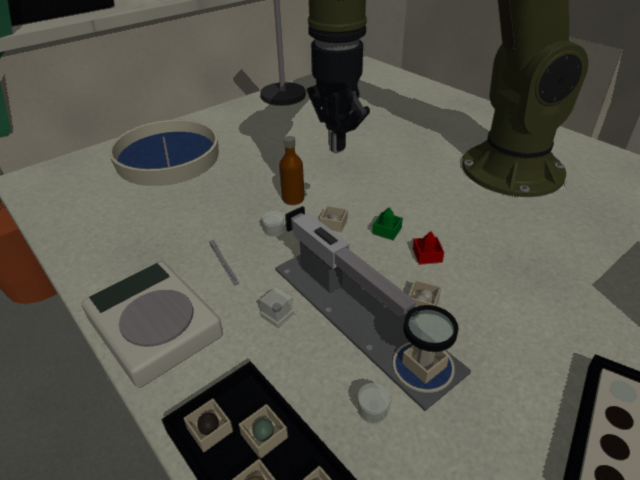

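```bash
python3 -c "
from cell import bot
print(bot.close_job())"
```

```text
the job is handed in; nothing more can be done
None
```

The crystal box stands upright in the middle of the blue pad, and the tube is locked with the lens over it. I handed the job in at about 23 s of the 64 s allowed.

**What I did:**
- I gripped the crystal box and set it down on the pad.
- I pressed the rear half of the button flush with closed fingers, at about 12–15 N, and dragged until the nose went under the sleeve.
- I then pushed on the end cap until the button popped up in the slot.
- I did not press on the lens.

**Last checks:**
- **Box:** after I let go, it was about 1–2 mm from the pad's centre, and the final scene view shows it upright under the lens.
- **Button:** its top is about 4 mm above the sleeve. Its centre is at about stand y = 69, which is the slot's centre.
- **Other things:** those visible in the final pictures stand where they were, by eye. I did not re-measure their positions. No force reading passed about 16 N.
- **Disagreement:** the top and wrist cameras differed by 2–4 mm in absolute position. I went by the wrist camera, and distances within each view agreed.

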